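# Close a sample carton and read its logger button

### The arm

A 6-joint arm with a two-finger parallel gripper is mounted at the origin on a cart in front of the work surface, level with it; the furniture and walls round the work are solid. World frame = base frame: x ahead of the robot, y to its left, z up, the work surface at z = 0. Lengths are in m, angles in degrees, forces in N, time in s.
With the tool pointing down it reaches from about 0.25 to 0.775 m from the base axis. Payload 4 kg.
Tool frame: the origin (TCP) lies between the finger pads; the fingertips stand r.nose_length ahead of it and the grasp point (between the pads) lies 6 mm ahead of it (r.nose_length is the distance from the TCP to the fingertips, in m); z points along the fingers, y is the line along which they close (so a half turn about z gives the same grasp; the last joint's range is limited). The gripper opens to 94 mm and grips with 3 to 60 N. Pads are 16 mm wide; open, the fingers measure 119 mm over their backs; the gripper's body (75 mm by 177 mm) begins 78 mm behind the grasp point.
Start: joints at [-72.599, 4.996, 78.535, -0, 96.463, -5.907], TCP at [0.218, -0.505, 0.231] pointing down, gripper open.
Joint ranges: [-177.83, 177.83], [-43.37, 116.18], [15.69, 146.23], [-61.86, 241.86], [9.47, 152.12], [-147.06, 147.06]. Speed limits (degrees/s): [159.86, 159.86, 180, 180, 180, 180].

### API

Orientations are given as a 3x3 rotation matrix whose columns are the frame's x, y, z axes.
In Python, from rig import telemetry, viewer, order, r gives the robot as it stands. The module is installed in compiled form; this text tells all that it offers.
- The arm moves only by the tool apply_moves, never from a script. Its arguments are lists of equal length, an entry for each row: "slide": the shift along the world's x, y, z in fractions of the full range, 1 being 100 cm, a list of three; "spin": the turn about the world's z in normalised numbers (1 is 90 degrees); "claw": the finger opening in mm, from 0 to 94. In form: {"slide": [[x, y, z], ...], "spin": [spin, ...], "claw": [claw, ...]}. A call has 1 to 5 rows; each row is the pose to reach, as a shift and turn from the pose commanded when the call began; what a row does not reach only later rows make up. A row lasts 1/10 s, in which the tool goes at most 50 mm and 8.59 degrees, less where a joint would pass 70% of its speed; a pose out of reach is approached as far as the arm can. A shift or turn number past 1, either way, is cut back to 1. A call with a gripper value outside its range is refused whole. The fingers move at their own pace and stop on an object; the grip force is fixed at half the most. Time passes only in rows, so rows that repeat a pose let the fingers close. It gives the time, the measured TCP pose, the force, the opening and the grip force at its end, in the units of the state.
- telemetry.sense(): the state, without advancing time (a new reading comes with each control period).
- viewer.get_image(name): name is "scene" or "top"; returns a dict with "frame" (480x640x3 uint8, red, green, blue), "intrinsics" (3x3 intrinsics, pixels), "rvec" (rotation vector, rad) and "tvec" (3), from world to camera coordinates, as OpenCV has them. Camera axes: x right, y down, z forward; pixel columns grow to the right and rows downward; lengths in m; the calibration is good to about 2 mm. A picture is of the moment at which its call begins. There is no depth.
- order.sign_off(): hands the job in; it is judged then, once.
The state is a dict: "time": time; "joints": joint angles; "qd": joint speeds; "joint_efforts": joint torques, N m; "position": TCP position; "ee_rot": TCP orientation; "contact_force": force on the tool from outside, world axes, zero at the start; "wrist_torque": the same for the moment, N m; "opening": finger opening in m; "finger_force": force on a finger pad.
Only numpy, scipy, OpenCV 4.12 (cv2) and the standard library are available. Lean on these libraries where they do the work, as an engineer would, in place of code of your own. Each camera call takes 0.05 s, during which the arm holds its last target. There are 200 camera calls.

### The job

Close the small sample carton: fold down its left and right side flaps first, then the lid over them. Then take the blue reader wand out of its stand and touch its sprung tip to the steel disc on the closed lid, wand upright, pressing lightly (about 3 N, so the tip gives about halfway), and finish while still holding it there; never press the carton hard with the wand, and leave the timer, tape roll, bottle and marker where they are.

Things in the scene. Friction and masses are not known exactly. Their poses are not given: they have to be found in the camera images.
- carton: open cardboard tuck-top carton, fixed to the bench, 140 (its x) x 160 (its y) x 80 mm high, walls 4 mm. Origin: centre of its underside; its -x side faces the robot, z up. Three hinged panels stand up from its rim; they pass freely over one another and stay at the angle they are left at. Vials stand in foam inside, below the rim
- flap_left (a joint): side flap hinged along the carton's +y rim (hinge line parallel to the carton's x, at carton y = +80, z = 78.5 mm), 124 mm along the hinge, 60 mm from hinge to free edge, 3 mm thick. 0 = closed, level, free edge towards the carton's middle; pi/2 = standing upright; more = leaning outward (stop at 2.0). Turned by about 0.02 N m of friction
- flap_right (a joint): the same, mirrored: side flap hinged along the carton's -y rim (carton y = -80, z = 78.5 mm), 0 = closed, pi/2 = upright
- lid (a joint): lid hinged on the carton's far (+x) rim (hinge line along the carton's y, at carton x = +70, z = 81 mm), 160 mm along the hinge, 138 mm from hinge to free edge, 3 mm thick, a 14 mm tuck lip inside its free edge. 0 = closed, level, outer face 84 mm over the bench; pi/2 = upright; more = leaning away from the robot (stop at 2.0). Turned by about 0.07 N m of friction
- disc (a point): the marked spot: centre of the outer face of the bright steel contact disc (24 mm across, 2 mm proud, with a black rim 34 mm across) on the lid's outer face. With the lid closed it looks up, at carton x = +5, y = +28, z = 86 mm
- stand: white 44 x 44 mm block, 64 mm high over the bench, on a dark 90 x 90 x 6 mm base, fixed to the bench; an upright 20 mm hole in its top holds the wand's stem. Origin: centre of the underside
- wand: reader wand, 0.1 kg, loose, upright in the stand: blue square handle 24 x 24 mm from 0 to 80 mm above its origin (a black button on top, to 85 mm); below, a black round stem 16 mm thick, 35 mm long, then the sprung brass tip. Origin: on the axis at the shoulder under the handle, which rests on the stand's top; z up the wand, x and y square to the handle's flats: take it by a pair of flats
- wand_grip (a point): point on the wand's axis at the middle of its handle, 45 mm above the wand's origin and 98 mm above the free tip: a good place to grip
- wand_point (a point): end of the wand's brass tip (8 mm thick, flat), on the wand's axis, 53 mm below the wand's origin when the tip is out
- wand_tip (a joint): how far the sprung tip is pushed into the wand: 0 = fully out, 0.008 m = at the stop. The spring begins at 1 N and reaches 5 N at the stop (0.5 N per mm); 3 N is 4 mm
- timer: bystander: white bench timer with grey and red keys, 62 x 66 x 25 mm, origin at the centre of its underside; leave alone
- tape_roll: bystander: roll of green tape lying flat, 62 mm across, 19 mm high, origin at the centre of its underside; leave alone
- bottle_buffer: bystander: small bottle with a blue cap and green label, 43 mm across, 88 mm high, origin at the centre of its underside; leave alone
- marker: bystander: black marker pen with blue cap lying on the bench, 131 mm long; leave alone

How it is judged (in metres and radians):
On the way, in this order (a step that is already met when the one before it is completed fails the run):
1. both side flaps are folded down while the lid is still open (value of joint each of flap_left, flap_right below 0.12 rad and value of joint lid above 0.6 rad), for 0.2 s.
2. the lid is closed over the folded flaps (value of joint each of flap_left, flap_right below 0.12 rad and value of joint lid below 0.06 rad), for 0.2 s.
At the end, for the whole second after the job is handed in: The side flaps are down (within 0.12 rad) and the lid is closed (within 0.06 rad); the wand, held in the fingers and still, stands within 0.1 rad of upright with the end of its tip within 8 mm of the disc's centre, pressing on it with 1.2 to 5.5 N, the sprung tip pushed in 1 to 7.5 mm (all of step 2 and distance between wand_point and disc below 0.008 m and angle between wand's own z axis and vertical below 0.1 rad and contact force between wand and carton between 1.2 and 5.5 N and value of joint wand_tip between 0.001 and 0.0075 m and contact force between the fingers and wand above 1 N and linear speed of wand below 0.02 m/s); the arm keeps its last pose, push and grip.
It fails at once if the wand is pressed hard (over 15 N) on the carton (contact force between wand and carton above 15 N).
It fails at once if the timer is moved by more than 30 mm (distance of timer from where it was at the start of the episode above 0.03 m).
It fails at once if the tape roll is moved by more than 30 mm (distance of tape_roll from where it was at the start of the episode above 0.03 m).
It fails at once if the bottle buffer is moved by more than 30 mm (distance of bottle_buffer from where it was at the start of the episode above 0.03 m).
It fails at once if the marker is moved by more than 30 mm (distance of marker from where it was at the start of the episode above 0.03 m).
It also fails if it takes over 72 s, if anything falls off the work surface, if the arm or the gripper's body presses on something with over 40 N, if the wrist force passes 120 N, or if a joint passes its speed limit or range.

## Working session

There is one attempt and no reset: what is moved stays moved. The work goes in short steps, Python scripts to look and compute and a tool call to move; the robot and the scene stay as the last step left them, time stands still between calls to the robot, and variables do not carry over. Pictures are saved under pics/ and viewed, at most 10 in all, crops included, and the job is handed in when it is done.

Besides the shell and the picture viewer there is one more tool, called after "Emit:" by a JSON object that holds its "method" and its "body", one argument or row to a line. apply_moves: Moves the arm, as the interface text tells. Its arguments: {"type":"object","properties":{"slide":{"type":"array"},"spin":{"type":"array"},"claw":{"type":"array"}},"required":["slide","spin","claw"]}

```bash
mkdir -p pics; cat > h.py <<'E'
import numpy as np, cv2
from rig import telemetry, viewer, order, r
def grab(n):
    d=viewer.get_image(n); np.savez(f'{n}.npz',**d); return d
def load(n): return np.load(f'{n}.npz')
def ray(d,u,v,z):
    R=cv2.Rodrigues(np.array(d['rvec'],float))[0]; t=np.array(d['tvec'],float).reshape(3)
    c=-R.T@t; w=R.T@np.linalg.inv(d['intrinsics'])@np.array([u,v,1.])
    return c+w*(z-c[2])/w[2]
def proj(d,P):
    return cv2.projectPoints(np.array(P,float).reshape(-1,3),np.array(d['rvec'],float),np.array(d['tvec'],float),np.array(d['intrinsics'],float),None)[0].reshape(-1,2)
E
python3 - <<'E'
from h import *
for n in('scene','top'):
    d=grab(n); cv2.imwrite(f'pics/{n}0.png',d['frame'][:,:,::-1])
s=telemetry.sense(); print({k:np.round(v,3).tolist() for k,v in s.items()}, r.nose_length)
E
```

```text
{'time': 0.1, 'joints': [-72.598, 5.036, 78.615, -0.002, 96.465, -5.908], 'qd': [-0.068, -0.088, -0.243, 0.029, 0.03, -0.093], 'joint_efforts': [0.002, -34.125, -30.33, 0.072, 0.03, -0.0], 'position': [0.217, -0.505, 0.229], 'ee_rot': [[0.918, 0.396, -0.001], [0.396, -0.918, 0.002], [0.0, -0.002, -1.0]], 'contact_force': [-0.081, -0.037, -0.03], 'wrist_torque': [-0.002, 0.03, 0.025], 'finger_force': 0.0, 'opening': 0.094} 0.025
```

View pics/scene0.png

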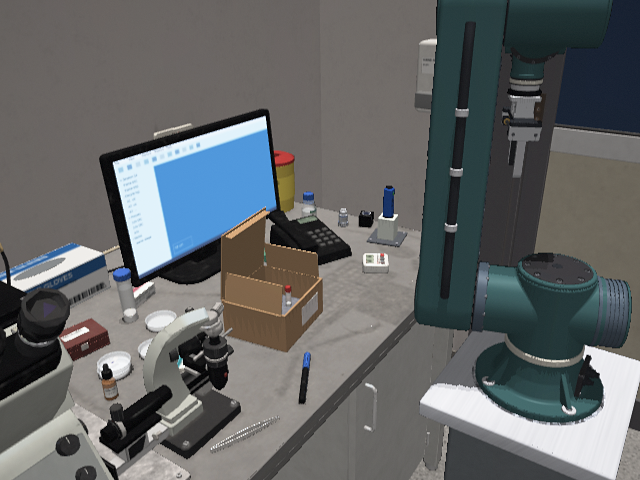

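View pics/top0.png

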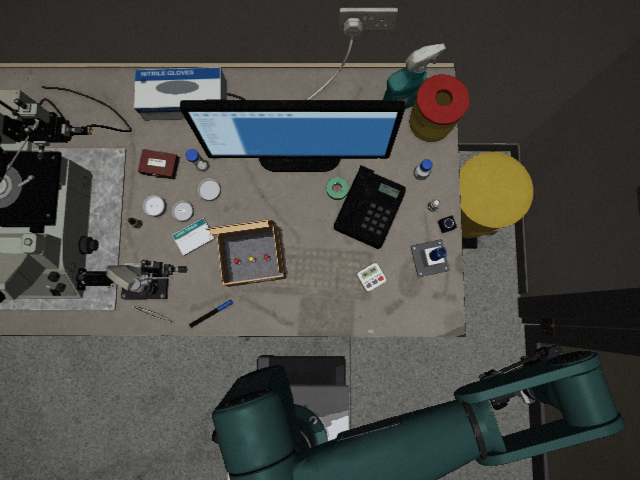

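The scene view shows the open carton at about (272,300), with the microscope close on its left, and the wand in its stand at (388,215). In the top view the carton is at (251,253) and the stand at (433,258). I'll enlarge both.

```bash
python3 - <<'E'
from h import *
d=load('top'); f=d['frame'][:,:,::-1]
a=cv2.resize(f[210:295,200:300],None,fx=4.5,fy=4.5,interpolation=2) if 0 else cv2.resize(f[205:305,195:295],(500,500),interpolation=2)
b=cv2.resize(f[230:290,400:460],(300,300),interpolation=2)
im=np.zeros((500,800,3),np.uint8); im[:,:500]=a; im[:300,500:]=b
cv2.imwrite('pics/c1.png',im)
for n in('scene','top'):
    d=load(n);R=cv2.Rodrigues(d['rvec'])[0]; print(n,-R.T@d['tvec'],d['intrinsics'][0,0])
d=load('top')
for u,v,z in [(251,253,0),(433,258,0),(372,277,0),(150,270,0),(338,188,0),(210,313,0)]: print(u,v,ray(d,u,v,z).round(3))
E
```

```text
scene [-0.13800269  0.86557274  0.64316443] 566.8595626413295
top [ 0.34318648 -0.09428335  1.3744564 ] 493.6927169072959
251 253 [0.51  0.112 0.   ]
433 258 [ 0.497 -0.398  0.   ]
372 277 [ 0.443 -0.227  0.   ]
150 270 [0.461 0.393 0.   ]
338 188 [ 0.697 -0.132  0.   ]
210 313 [0.343 0.221 0.   ]
```

View pics/c1.png

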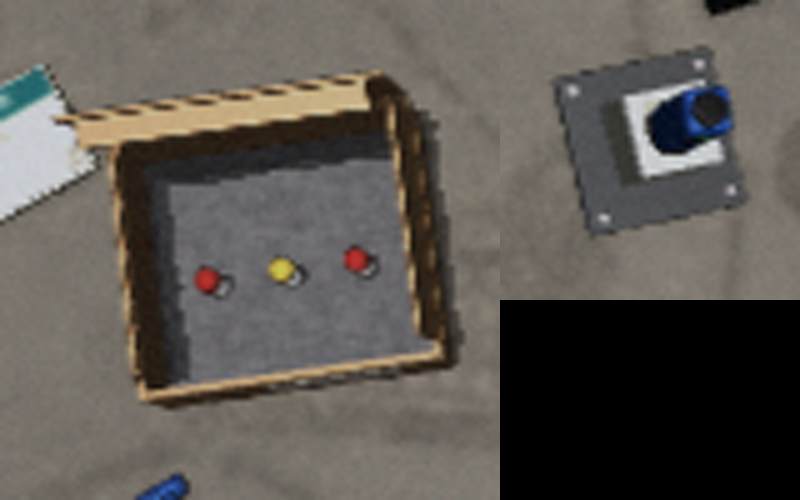

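The crop puts the carton's front rim corners at top-view (223.3,283.9) and (283.5,275.3). The stand base corners are at (411.4,245.4), (442,239.4), (449.4,270) and (418.6,277.2).

```bash
cat > model.py <<'E'
from h import *
def carton(cx,cy,yaw,fl,fr,ld):
    c,s=np.cos(yaw),np.sin(yaw)
    T=lambda P:np.array([[cx+c*x-s*y,cy+s*x+c*y,z] for x,y,z in P])
    L=[T([(-.07,-.08,.08),(-.07,.08,.08),(.07,.08,.08),(.07,-.08,.08),(-.07,-.08,.08)]),T([(-.07,-.08,0),(-.07,.08,0),(.07,.08,0),(.07,-.08,0),(-.07,-.08,0)])]
    for sg,a in((1,fl),(-1,fr)):
        y=sg*(.08-.06*np.cos(a)); z=.0785+.06*np.sin(a)
        L.append(T([(-.062,sg*.08,.0785),(-.062,y,z),(.062,y,z),(.062,sg*.08,.0785)]))
    x=.07-.138*np.cos(ld); z=.081+.138*np.sin(ld)
    L.append(T([(.07,-.08,.081),(x,-.08,z),(x,.08,z),(.07,.08,.081)]))
    return L
def stand(cx,cy,yaw):
    c,s=np.cos(yaw),np.sin(yaw)
    q=lambda h,z:np.array([[cx+c*x-s*y,cy+s*x+c*y,z] for x,y in((-h,-h),(-h,h),(h,h),(h,-h),(-h,-h))])
    return [q(.045,.006),q(.022,.064),q(.012,.144),q(.012,.064)]
def draw(n,Ls,box,k,name):
    d=load(n); x0,y0,x1,y1=box
    im=cv2.resize(d['frame'][y0:y1,x0:x1,::-1],None,fx=k,fy=k,interpolation=2)
    for L in Ls:
        p=((proj(d,L)-[x0,y0]+.5)*k).astype(int); cv2.polylines(im,[p.reshape(-1,1,2)],False,(0,255,0),1)
    return im
E
python3 - <<'E'
from model import *
d=load('top')
a=ray(d,223.3,283.9,.08);b=ray(d,283.5,275.3,.08); v=a-b
yaw=np.arctan2(v[1],v[0])-np.pi/2; m=(a+b)/2+.07*np.array([np.cos(yaw),np.sin(yaw),0])
print('len',np.hypot(*v[:2]),'yaw',yaw,m)
q=np.array([ray(d,*p,.006) for p in[(411.4,245.4),(442,239.4),(449.4,270),(418.6,277.2)]]);print(q.round(4))
sc=q.mean(0); w=(q[0]-q[1]+q[3]-q[2])/2; w2=(q[0]-q[3]+q[1]-q[2])/2; ys=(np.arctan2(w[1],w[0])-np.pi/2+np.arctan2(w2[1],w2[0]))/2
print('stand',sc,ys,np.linalg.norm(w))
C=carton(m[0],m[1],yaw,1.57,1.57,1.57)+stand(sc[0],sc[1],ys)
im=np.zeros((600,800,3),np.uint8)
def put(x,y,i): im[y:y+i.shape[0],x:x+i.shape[1]]=i[:600-y,:800-x]
put(0,0,draw('top',C,(200,205,300,305),4,''));put(400,0,draw('scene',C,(205,190,335,360),3,''))
put(0,400,draw('top',C,(405,230,455,280),4,'')); put(210,400,draw('scene',C,(355,175,415,255),2,''))
cv2.imwrite('pics/o1.png',im)
E
```

```text
len 0.15905599599482406 yaw 0.1455476191839873 [0.49897174 0.10188896 0.08      ]
[[ 0.5317 -0.3371  0.006 ]
 [ 0.5489 -0.4231  0.006 ]
 [ 0.4631 -0.4407  0.006 ]
 [ 0.4429 -0.3549  0.006 ]]
stand [ 0.49663611 -0.38896287  0.006     ] 0.20779210538629797 0.08788608274188164
```

View pics/o1.png

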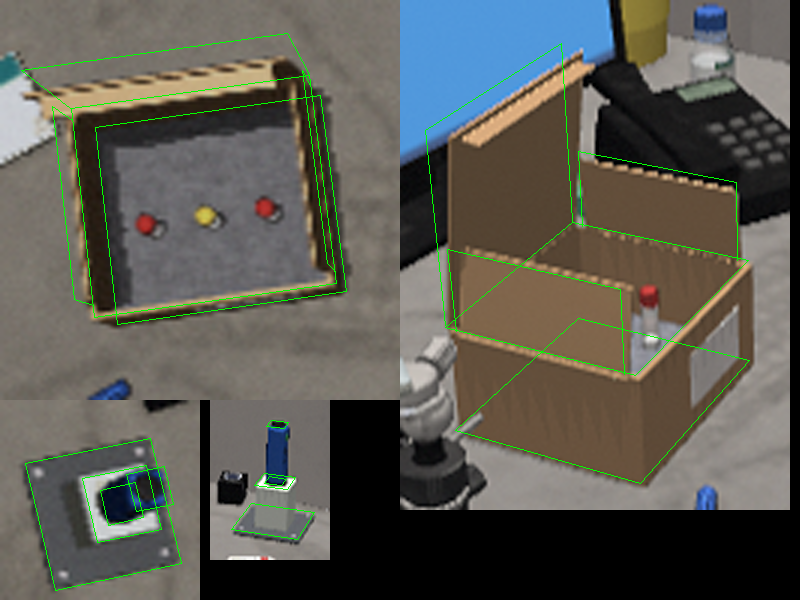

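The overlay agrees with the images in both views. The lid and left flap lean slightly inward. Next I'll check how tall the microscope is near the left flap, since that limits clearance.

```bash
python3 - <<'E'
from model import *
d=load('top');e=load('scene')
for p in[(186,268),(165,265),(143,268)]:
    for z in(.02,.06,.1,.14,.18): 
        P=ray(d,*p,z); print(p,P.round(3),proj(e,P).round(0))
im=np.zeros((480,800,3),np.uint8)
C=carton(.499,.102,.1455,1.45,1.57,1.3)
im[:,:400]=draw('top',C,(110,225,210,345),4,'')
im[:,400:]=draw('scene',C,(150,290,250,410),4,'')
cv2.imwrite('pics/m1.png',im)
E
```

```text
(186, 268) [0.465 0.287 0.02 ] [[224. 366.]]
(186, 268) [0.461 0.276 0.06 ] [[228. 344.]]
(186, 268) [0.458 0.265 0.1  ] [[232. 323.]]
(186, 268) [0.454 0.253 0.14 ] [[236. 301.]]
(186, 268) [0.451 0.242 0.18 ] [[240. 278.]]
(165, 265) [0.473 0.345 0.02 ] [[197. 382.]]
(165, 265) [0.469 0.332 0.06 ] [[201. 360.]]
(165, 265) [0.465 0.319 0.1  ] [[206. 337.]]
(165, 265) [0.462 0.306 0.14 ] [[211. 313.]]
(165, 265) [0.458 0.293 0.18 ] [[216. 290.]]
(143, 268) [0.465 0.406 0.02 ] [[173. 404.]]
(143, 268) [0.461 0.391 0.06 ] [[179. 380.]]
(143, 268) [0.457 0.376 0.1  ] [[184. 356.]]
(143, 268) [0.454 0.361 0.14 ] [[190. 331.]]
(143, 268) [0.45  0.347 0.18 ] [[196. 305.]]
```

View pics/m1.png

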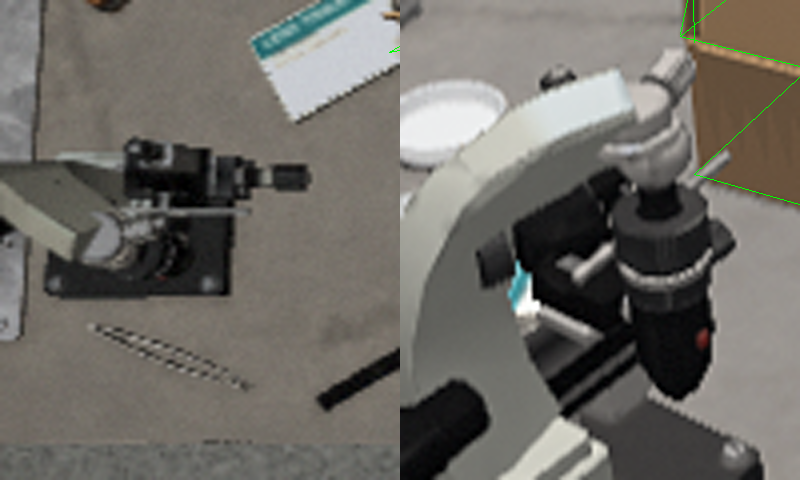

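```bash
cat >> model.py <<'E'
C0=np.array([.499,.102]);YAW=.1455
def cw(x,y):
    c,s=np.cos(YAW),np.sin(YAW); return C0+[c*x-s*y,s*x+c*y]
E
python3 - <<'E'
from model import *
W=[(-.04,-.125,.140),(-.04,-.0925,.140),(-.04,-.074,.1355),(-.04,-.0605,.122),(-.04,-.0555,.104),(-.04,-.0555,.2)]
W+=[(x,-y,z) for x,y,z in W]
p=np.array([.218,-.505,.231])
for w in W:
    q=np.array([*cw(w[0],w[1]),w[2]]); print(w,q.round(4),((q-p)*1000).round(1)); p=q
E
```

```text
(-0.04, -0.125, 0.14) [ 0.4775 -0.0275  0.14  ] [259.5 477.5 -91. ]
(-0.04, -0.0925, 0.14) [0.4728 0.0047 0.14  ] [-4.7 32.2  0. ]
(-0.04, -0.074, 0.1355) [0.4702 0.023  0.1355] [-2.7 18.3 -4.5]
(-0.04, -0.0605, 0.122) [0.4682 0.0363 0.122 ] [ -2.   13.4 -13.5]
(-0.04, -0.0555, 0.104) [0.4675 0.0413 0.104 ] [ -0.7   4.9 -18. ]
(-0.04, -0.0555, 0.2) [0.4675 0.0413 0.2   ] [ 0.  0. 96.]
(-0.04, 0.125, 0.14) [0.4413 0.2199 0.14  ] [-26.2 178.6 -60. ]
(-0.04, 0.0925, 0.14) [0.446  0.1877 0.14  ] [  4.7 -32.2   0. ]
(-0.04, 0.074, 0.1355) [0.4487 0.1694 0.1355] [  2.7 -18.3  -4.5]
(-0.04, 0.0605, 0.122) [0.4507 0.1561 0.122 ] [  2.  -13.4 -13.5]
(-0.04, 0.0555, 0.104) [0.4514 0.1511 0.104 ] [  0.7  -4.9 -18. ]
(-0.04, 0.0555, 0.2) [0.4514 0.1511 0.2   ] [ 0.  0. 96.]
```

Careful with the scale: shifts go in shares of 100 cm and turns go in shares of 90 degrees. That gives: 200 mm is 0.2, 160 mm is 0.16, -0.261 rad is -0.1662.

Emit:
{"method": "apply_moves", "body": {
  "slide": [
    [0.02,0.04,0],
    [0.042,0.08,0],
    [0.064,0.12,0],
    [0.086,0.16,0],
    [0.108,0.2,0]
  ],
  "spin": [-0.0318,-0.0637,-0.0955,-0.1273,-0.1662],
  "claw": [0,0,0,0,0]
}}

```text
time: 0.6
position: [0.3259, -0.3033, 0.23]
ee_rot: [[0.99, 0.142, -0.0], [0.142, -0.99, 0.001], [-0.0, -0.001, -1.0]]
contact_force: [0.9, 0.7, 0.4]
opening: 0.0571
finger_force: 0.0
```

To row units: 215 mm is 0.215, 172 mm is 0.172.

Emit:
{"method": "apply_moves", "body": {
  "slide": [
    [0.024,0.043,0],
    [0.048,0.086,0],
    [0.072,0.129,0],
    [0.095,0.172,0],
    [0.118,0.215,0]
  ],
  "spin": [0,0,0,0,0],
  "claw": [0,0,0,0,0]
}}

```text
time: 1.1
position: [0.4439, -0.0881, 0.2302]
ee_rot: [[0.989, 0.145, -0.0], [0.145, -0.989, -0.0], [-0.0, 0.0, -1.0]]
contact_force: [1.1, -0.2, -0.3]
opening: 0.0173
finger_force: 0.0
```

To row units: -91 mm is -0.091, 62.5 mm is 0.0625.

Emit:
{"method": "apply_moves", "body": {
  "slide": [
    [0.024,0.043,0],
    [0.0335,0.0625,-0.02],
    [0.0335,0.0625,-0.06],
    [0.0335,0.0625,-0.091],
    [0.0335,0.0625,-0.091]
  ],
  "spin": [0,0,0,0,0],
  "claw": [0,0,0,0,0]
}}

```text
time: 1.6
position: [0.4734, -0.0266, 0.1339]
ee_rot: [[0.989, 0.146, -0.012], [0.146, -0.989, 0.002], [-0.011, -0.004, -1.0]]
contact_force: [-0.5, -0.1, -0.6]
opening: 0.0005
finger_force: 0.0
```

To row units: 57 mm is 0.057, 50.5 mm is 0.0505.

Emit:
{"method": "apply_moves", "body": {
  "slide": [
    [-0.002,0.016,0],
    [-0.0047,0.032,0],
    [-0.006,0.041,-0.002],
    [-0.0074,0.0505,-0.0045],
    [-0.0084,0.057,-0.011]
  ],
  "spin": [0,0,0,0,0],
  "claw": [0,0,0,0,0]
}}

```text
time: 2.1
position: [0.4696, 0.0297, 0.1297]
ee_rot: [[0.989, 0.145, 0.003], [0.145, -0.989, -0.0], [0.003, 0.001, -1.0]]
contact_force: [-0.7, -0.9, 0.2]
opening: 0.0004
finger_force: 0.3
```

To row units: -25 mm is -0.025, -22 mm is -0.022.

Emit:
{"method": "apply_moves", "body": {
  "slide": [
    [-0.001,0.007,-0.007],
    [-0.0014,0.0095,-0.016],
    [-0.0017,0.012,-0.022],
    [-0.0017,0.012,-0.025],
    [-0.0017,0.012,-0.025]
  ],
  "spin": [0,0,0,0,0],
  "claw": [0,0,0,0,0]
}}

```text
time: 2.6
position: [0.4667, 0.0414, 0.1049]
ee_rot: [[0.989, 0.145, -0.001], [0.145, -0.989, 0.0], [-0.001, -0.0, -1.0]]
contact_force: [-4.0, -0.2, 10.3]
opening: 0.0004
finger_force: 5.0
```

To row units: 127 mm is 0.127, 96 mm is 0.096.

Emit:
{"method": "apply_moves", "body": {
  "slide": [
    [0,0,0.04],
    [0,0,0.085],
    [0,0,0.127],
    [-0.007,0.048,0.127],
    [-0.014,0.096,0.127]
  ],
  "spin": [0,0,0,0,0],
  "claw": [0,0,0,0,0]
}}

```text
time: 3.1
position: [0.454, 0.1373, 0.232]
ee_rot: [[0.99, 0.141, 0.003], [0.141, -0.99, 0.001], [0.003, -0.0, -1.0]]
contact_force: [0.4, -0.2, 0.5]
opening: 0.0004
finger_force: 0.0
```

Emit:
{"method": "apply_moves", "body": {
  "slide": [
    [-0.006,0.042,0],
    [-0.012,0.082,0],
    [-0.012,0.082,-0.035],
    [-0.012,0.082,-0.075],
    [-0.012,0.082,-0.091]
  ],
  "spin": [0,0,0,0,0],
  "claw": [0,0,0,0,0]
}}

```text
time: 3.6
position: [0.4383, 0.2189, 0.1344]
ee_rot: [[0.989, 0.146, -0.008], [0.146, -0.989, -0.003], [-0.008, 0.002, -1.0]]
contact_force: [0.2, -0.4, -0.2]
opening: 0.0006
finger_force: 0.0
```

To row units: -57 mm is -0.057, -50.5 mm is -0.0505.

Emit:
{"method": "apply_moves", "body": {
  "slide": [
    [0.002,-0.016,0],
    [0.0047,-0.032,0],
    [0.006,-0.041,-0.002],
    [0.0074,-0.0505,-0.0045],
    [0.0084,-0.057,-0.011]
  ],
  "spin": [0,0,0,0,0],
  "claw": [0,0,0,0,0]
}}

```text
time: 4.1
position: [0.4499, 0.1618, 0.1286]
ee_rot: [[0.989, 0.145, 0.001], [0.145, -0.989, 0.0], [0.001, -0.0, -1.0]]
contact_force: [0.2, -0.1, 0.0]
opening: 0.0004
finger_force: 0.3
```

Emit:
{"method": "apply_moves", "body": {
  "slide": [
    [0.001,-0.007,-0.007],
    [0.0014,-0.0095,-0.016],
    [0.0017,-0.012,-0.022],
    [0.0017,-0.012,-0.025],
    [0.0017,-0.012,-0.025]
  ],
  "spin": [0,0,0,0,0],
  "claw": [0,0,0,0,0]
}}

```text
time: 4.6
position: [0.4509, 0.1502, 0.1049]
ee_rot: [[0.989, 0.146, -0.0], [0.146, -0.989, -0.001], [-0.0, 0.001, -1.0]]
contact_force: [-4.3, -1.7, 9.4]
opening: 0.0005
finger_force: 4.5
```

To row units: -100 mm is -0.1, 90 mm is 0.09.

Emit:
{"method": "apply_moves", "body": {
  "slide": [
    [0,0,0.03],
    [0,0,0.07],
    [-0.03,-0.005,0.09],
    [-0.07,-0.01,0.09],
    [-0.1,-0.015,0.09]
  ],
  "spin": [0,0,0,0,0],
  "claw": [0,0,0,0,0]
}}

```text
time: 5.1
position: [0.3498, 0.1354, 0.1939]
ee_rot: [[0.989, 0.146, 0.001], [0.146, -0.989, 0.0], [0.001, -0.0, -1.0]]
contact_force: [0.2, 0.8, 0.0]
opening: 0.0003
finger_force: 0.0
```

```bash
python3 - <<'E'
from model import *
grab('top');grab('scene')
print(telemetry.sense()['position'])
C=carton(*C0,YAW,0.02,0.02,1.3)
im=np.zeros((480,800,3),np.uint8)
im[:400,:400]=draw('top',C,(200,205,300,305),4,'');im[:,400:]=draw('scene',C,(205,200,335,360),3,'')[:480,:][:, :400] if 0 else np.pad(draw('scene',C,(205,200,335,360),3,''),((0,0),(0,10),(0,0)))
cv2.imwrite('pics/f1.png',im)
E
```

```text
[0.34853651 0.13525755 0.19331565]
```

View pics/f1.png

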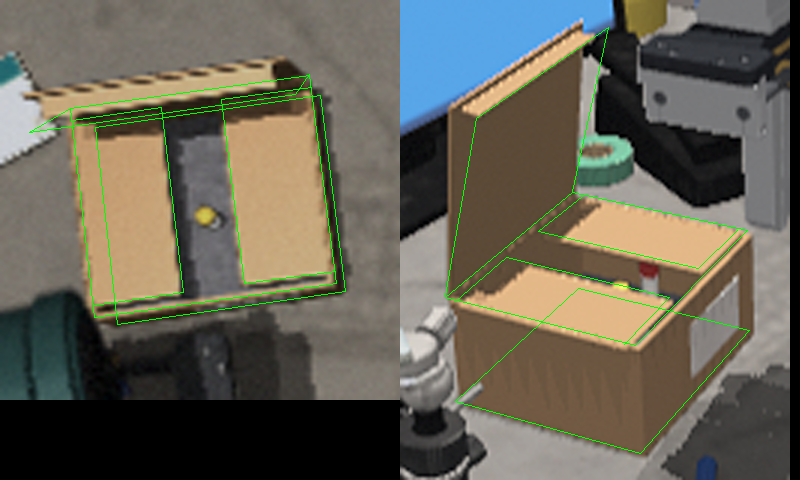

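The picture shows both flaps down level at (140,215) and (280,190) in the left panel, and the lid still standing at about 1.45 rad. I'll work out the lid arc, pushing from behind.

```bash
python3 - <<'E'
from model import *
d=load('top')
for z in(.1,.2,.45): print('mon',z,ray(d,300,157,z).round(3),ray(d,300,103,z).round(3))
p=np.array([.3513,.1365,.194]); p0=p
W=[(-.09,-.02,.275),(.125,-.02,.275),(.125,-.02,.206)]
for t in np.radians([85,73,62,51,40,30,20,10,2,0]):
    W.append((.07-.1*np.cos(t)+.003*np.sin(t)+.008,-.02,.081+.1*np.sin(t)+.003*np.cos(t)+.025))
for i,w in enumerate(W):
    q=np.array([*cw(w[0],w[1]),w[2]]); 
    if i in(3,8): p0=p
    print(np.round(w,3),q.round(4),((q-p0)*1000).round(1)); p=q
E
```

```text
mon 0.1 [ 0.757 -0.028  0.1  ] [ 0.909 -0.026  0.1  ]
mon 0.2 [ 0.724 -0.033  0.2  ] [ 0.865 -0.032  0.2  ]
mon 0.45 [ 0.643 -0.046  0.45 ] [ 0.754 -0.045  0.45 ]
[-0.09  -0.02   0.275] [0.4129 0.0692 0.275 ] [ 61.6 -67.3  81. ]
[ 0.125 -0.02   0.275] [0.6256 0.1003 0.275 ] [274.3 -36.2  81. ]
[ 0.125 -0.02   0.206] [0.6256 0.1003 0.206 ] [274.3 -36.2  12. ]
[ 0.072 -0.02   0.206] [0.5734 0.0927 0.2059] [-52.2  -7.6  -0.1]
[ 0.052 -0.02   0.203] [0.553  0.0897 0.2025] [-72.6 -10.6  -3.5]
[ 0.034 -0.02   0.196] [0.5352 0.0871 0.1957] [-90.3 -13.2 -10.3]
[ 0.017 -0.02   0.186] [0.5191 0.0847 0.1856] [-106.5  -15.6  -20.4]
[ 0.003 -0.02   0.173] [0.5052 0.0827 0.1726] [-120.4  -17.6  -33.4]
[-0.007 -0.02   0.159] [0.4949 0.0812 0.1586] [-10.3  -1.5 -14. ]
[-0.015 -0.02   0.143] [0.4871 0.08   0.143 ] [-18.1  -2.6 -29.6]
[-0.02  -0.02   0.126] [0.4822 0.0793 0.1263] [-23.   -3.4 -46.3]
[-0.022 -0.02   0.112] [0.4803 0.079  0.1125] [-24.9  -3.6 -60.1]
[-0.022 -0.02   0.109] [0.4801 0.079  0.109 ] [-25.1  -3.7 -63.6]
```

To row units: 180 mm is 0.18, 135 mm is 0.135.

Emit:
{"method": "apply_moves", "body": {
  "slide": [
    [0.02,-0.02,0.04],
    [0.045,-0.045,0.08],
    [0.09,-0.06,0.085],
    [0.135,-0.056,0.085],
    [0.18,-0.05,0.085]
  ],
  "spin": [0,0,0,0,0],
  "claw": [0,0,0,0,0]
}}

```text
time: 5.7
position: [0.5338, 0.0846, 0.2785]
ee_rot: [[0.99, 0.143, 0.001], [0.143, -0.99, -0.0], [0.001, 0.0, -1.0]]
contact_force: [0.3, 0.7, -0.6]
opening: 0.0005
finger_force: 0.0
```

To row units: 94 mm is 0.094, -73 mm is -0.073.

Emit:
{"method": "apply_moves", "body": {
  "slide": [
    [0.046,0.007,0],
    [0.094,0.014,0],
    [0.094,0.014,-0.035],
    [0.094,0.014,-0.073],
    [0.094,0.014,-0.073]
  ],
  "spin": [0,0,0,0,0],
  "claw": [0,0,0,0,0]
}}

```text
time: 6.2
position: [0.6224, 0.0992, 0.1958]
ee_rot: [[0.989, 0.145, -0.017], [0.145, -0.989, -0.001], [-0.017, -0.001, -1.0]]
contact_force: [-1.8, -0.2, -0.4]
opening: 0.0006
finger_force: 0.0
```

To row units: -106.5 mm is -0.1065, -90 mm is -0.09.

Emit:
{"method": "apply_moves", "body": {
  "slide": [
    [-0.026,-0.004,0],
    [-0.052,-0.0075,0],
    [-0.0725,-0.0105,-0.0035],
    [-0.09,-0.013,-0.01],
    [-0.1065,-0.0155,-0.0205]
  ],
  "spin": [0,0,0,0,0],
  "claw": [0,0,0,0,0]
}}

```text
time: 6.7
position: [0.5196, 0.0839, 0.1884]
ee_rot: [[0.989, 0.145, 0.007], [0.145, -0.989, 0.0], [0.007, 0.001, -1.0]]
contact_force: [0.1, 0.1, 0.5]
opening: 0.0002
finger_force: 0.3
```

To row units: -70 mm is -0.07, -59 mm is -0.059.

Emit:
{"method": "apply_moves", "body": {
  "slide": [
    [-0.014,-0.002,-0.013],
    [-0.024,-0.0035,-0.027],
    [-0.032,-0.0045,-0.0425],
    [-0.037,-0.0055,-0.059],
    [-0.039,-0.0055,-0.07]
  ],
  "spin": [0,0,0,0,0],
  "claw": [0,0,0,0,0]
}}

```text
time: 7.2
position: [0.4801, 0.0783, 0.1161]
ee_rot: [[0.989, 0.145, 0.003], [0.145, -0.989, -0.0], [0.003, 0.001, -1.0]]
contact_force: [0.4, 0.6, 1.2]
opening: 0.0004
finger_force: 0.2
```

To row units: -8.5 mm is -0.0085, -7.5 mm is -0.0075.

Emit:
{"method": "apply_moves", "body": {
  "slide": [
    [0,0,-0.004],
    [0,0,-0.0075],
    [0,0,-0.0085],
    [0,0,-0.0085]
  ],
  "spin": [0,0,0,0],
  "claw": [0,0,0,0]
}}

```text
time: 7.6
position: [0.4803, 0.0784, 0.1091]
ee_rot: [[0.989, 0.145, 0.001], [0.145, -0.989, -0.0], [0.001, 0.0, -1.0]]
contact_force: [-4.3, -1.1, 7.1]
opening: 0.0007
finger_force: 3.8
```

To row units: 150 mm is 0.15, -130 mm is -0.13.

Emit:
{"method": "apply_moves", "body": {
  "slide": [
    [0,0,0.045],
    [0,0,0.09],
    [-0.01,-0.04,0.13],
    [-0.02,-0.085,0.15],
    [-0.03,-0.13,0.15]
  ],
  "spin": [0,0,0,0,0],
  "claw": [0,0,0,60,60]
}}

```text
time: 8.1
position: [0.4522, -0.0501, 0.2618]
ee_rot: [[0.989, 0.148, 0.01], [0.148, -0.989, -0.002], [0.01, 0.004, -1.0]]
contact_force: [0.9, -1.6, -0.7]
opening: 0.013
finger_force: 0.0
```

To row units: -150 mm is -0.15, -115 mm is -0.115.

Emit:
{"method": "apply_moves", "body": {
  "slide": [
    [-0.01,-0.045,0],
    [-0.02,-0.085,0],
    [-0.04,-0.115,0],
    [-0.06,-0.15,0],
    [-0.06,-0.15,0]
  ],
  "spin": [0,0,0,0,0],
  "claw": [60,60,60,60,60]
}}

```text
time: 8.6
position: [0.3888, -0.2027, 0.2573]
ee_rot: [[0.99, 0.138, 0.001], [0.138, -0.99, -0.003], [0.0, 0.003, -1.0]]
contact_force: [0.5, 0.9, 0.1]
opening: 0.0534
finger_force: 0.0
```

```bash
python3 - <<'E'
from model import *
grab('top');grab('scene')
C=carton(*C0,YAW,0,0,0.0)
dc=np.array([[*cw(.005+.012*np.cos(a),.028+.012*np.sin(a)),.086] for a in np.linspace(0,6.283,20)])
C.append(dc)
S=stand(.4966,-.389,.208)
im=np.zeros((600,800,3),np.uint8)
def put(x,y,i): i=i[:600-y,:800-x]; im[y:y+i.shape[0],x:x+i.shape[1]]=i
put(0,0,draw('top',C,(205,220,295,300),4,''));put(370,0,draw('scene',C,(210,260,330,360),3.5 if 0 else 3,''))
put(0,330,draw('top',S[:0],(415,230,455,270),6,'')); put(250,330,draw('scene',[],(360,178,410,248),3,''))
put(410,330,draw('scene',S,(360,178,410,248),3,'')); put(570,330,draw('top',S,(415,230,455,270),5,''))
cv2.imwrite('pics/l1.png',im)
E
```

```text
(no output)
```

View pics/l1.png

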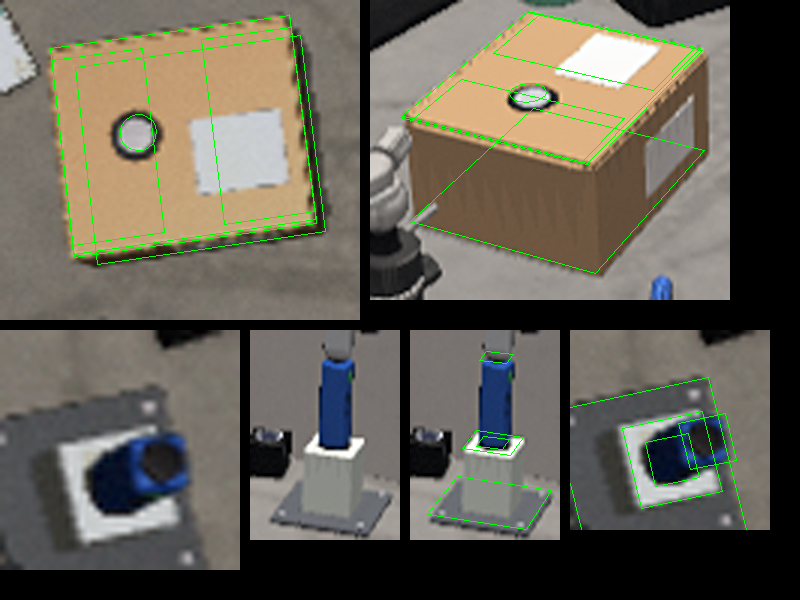

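The lid is closed, and the steel disc at (137,133) in the top crop sits on its modelled spot. The wand stands at stand centre, turned about 0.1 rad, which is close enough to the current tool yaw. Next I'll grasp it.

To row units: -186.5 mm is -0.1865, 107 mm is 0.107, -0.03 rad is -0.0191.

Emit:
{"method": "apply_moves", "body": {
  "slide": [
    [0.022,-0.038,0],
    [0.044,-0.076,0],
    [0.066,-0.114,0],
    [0.088,-0.152,0],
    [0.107,-0.1865,0]
  ],
  "spin": [-0.0191,-0.0191,-0.0191,-0.0191,-0.0191],
  "claw": [60,60,60,60,60]
}}

```text
time: 9.2
position: [0.4998, -0.3856, 0.2563]
ee_rot: [[0.993, 0.118, 0.001], [0.118, -0.993, 0.0], [0.001, 0.0, -1.0]]
contact_force: [0.1, 1.1, -0.1]
opening: 0.0601
finger_force: 0.0
```

To row units: -142 mm is -0.142, -130 mm is -0.13.

Emit:
{"method": "apply_moves", "body": {
  "slide": [
    [0,0,-0.02],
    [0,0,-0.06],
    [0,0,-0.1],
    [0,0,-0.13],
    [0,0,-0.142]
  ],
  "spin": [0,0,0,0,0],
  "claw": [60,60,60,60,60]
}}

```text
time: 9.7
position: [0.4971, -0.3825, 0.11]
ee_rot: [[0.993, 0.118, -0.005], [0.118, -0.993, 0.005], [-0.004, -0.006, -1.0]]
contact_force: [-0.0, 0.4, -0.7]
opening: 0.0598
finger_force: 0.0
```

Emit:
{"method": "apply_moves", "body": {
  "slide": [
    [0,0,0],
    [0,0,0]
  ],
  "spin": [0,0],
  "claw": [60,60]
}}

```text
time: 9.9
position: [0.4986, -0.3855, 0.1162]
ee_rot: [[0.993, 0.117, 0.002], [0.117, -0.993, -0.002], [0.002, 0.002, -1.0]]
contact_force: [-1.0, 0.5, -0.4]
opening: 0.0597
finger_force: 0.0
```

```bash
python3 - <<'E'
from model import *
s=telemetry.sense();print(s['position'],s['contact_force'])
grab('top');grab('scene')
im=np.zeros((600,800,3),np.uint8)
def put(x,y,i): i=i[:600-y,:800-x]; im[y:y+i.shape[0],x:x+i.shape[1]]=i
put(0,0,draw('top',[],(390,210,470,300),5,''));put(400,0,draw('scene',[],(355,165,425,255),5.0,''))
cv2.imwrite('pics/g1.png',im)
E
```

```text
[ 0.49863239 -0.38552616  0.11622234] [-1.01207797  0.46212518 -0.37754553]
```

View pics/g1.png

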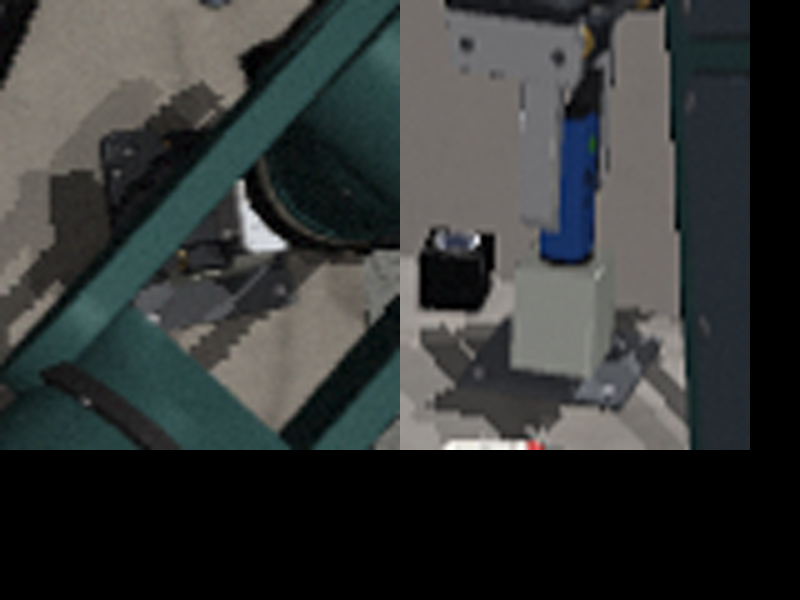

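The picture shows the near finger at (540,150) in front of the blue handle, straddling it as intended. I'll close the fingers.

Emit:
{"method": "apply_moves", "body": {
  "slide": [
    [0,0,0],
    [0,0,0],
    [0,0,0],
    [0,0,0],
    [0,0,0]
  ],
  "spin": [0,0,0,0,0],
  "claw": [40,30,20,15,15]
}}

```text
time: 10.5
position: [0.4972, -0.3857, 0.1145]
ee_rot: [[0.993, 0.115, 0.0], [0.115, -0.993, -0.0], [0.0, 0.0, -1.0]]
contact_force: [-0.7, 0.5, 2.4]
opening: 0.024
finger_force: 29.9
```

Emit:
{"method": "apply_moves", "body": {
  "slide": [
    [0,0,0],
    [0,0,0],
    [0,0,0]
  ],
  "spin": [0,0,0],
  "claw": [10,10,10]
}}

```text
time: 10.8
position: [0.4972, -0.3856, 0.1144]
ee_rot: [[0.993, 0.115, 0.0], [0.115, -0.993, -0.0], [-0.0, 0.0, -1.0]]
contact_force: [0.3, -0.3, 0.1]
opening: 0.0238
finger_force: 30.0
```

To row units: 155 mm is 0.155, 125 mm is 0.125.

Emit:
{"method": "apply_moves", "body": {
  "slide": [
    [0,0,0.015],
    [0,0,0.045],
    [0,0,0.085],
    [0,0,0.125],
    [0,0,0.155]
  ],
  "spin": [0,0,0,0,0],
  "claw": [10,10,10,10,10]
}}

```text
time: 11.3
position: [0.4974, -0.3854, 0.2734]
ee_rot: [[0.993, 0.116, 0.003], [0.116, -0.993, -0.002], [0.002, 0.002, -1.0]]
contact_force: [-0.0, -0.1, -1.0]
opening: 0.0238
finger_force: 30.0
```

To row units: 180 mm is 0.18, 140 mm is 0.14.

Emit:
{"method": "apply_moves", "body": {
  "slide": [
    [-0.01,0.025,0],
    [-0.02,0.06,0],
    [-0.03,0.1,0],
    [-0.03,0.14,0],
    [-0.03,0.18,0]
  ],
  "spin": [0,0,0,0,0],
  "claw": [10,10,10,10,10]
}}

```text
time: 11.8
position: [0.4665, -0.2038, 0.2703]
ee_rot: [[0.993, 0.115, 0.001], [0.115, -0.993, 0.0], [0.001, -0.0, -1.0]]
contact_force: [0.7, -0.2, -1.3]
opening: 0.0242
finger_force: 30.0
```

To row units: 200 mm is 0.2, 160 mm is 0.16.

Emit:
{"method": "apply_moves", "body": {
  "slide": [
    [0,0.04,0],
    [0,0.08,0],
    [0,0.12,0],
    [0.01,0.16,0],
    [0.015,0.2,0]
  ],
  "spin": [0,0,0,0,0],
  "claw": [10,10,10,10,10]
}}

```text
time: 12.3
position: [0.4819, -0.0037, 0.2704]
ee_rot: [[0.993, 0.115, 0.001], [0.115, -0.993, 0.0], [0.001, 0.0, -1.0]]
contact_force: [0.2, 0.1, -1.7]
opening: 0.0237
finger_force: 30.0
```

To row units: 130 mm is 0.13, 115 mm is 0.115.

Emit:
{"method": "apply_moves", "body": {
  "slide": [
    [0.01,0.04,0],
    [0.015,0.08,0],
    [0.017,0.115,0],
    [0.017,0.13,0],
    [0.017,0.13,0]
  ],
  "spin": [0,0,0,0,0],
  "claw": [10,10,10,10,10]
}}

```text
time: 12.8
position: [0.4988, 0.1259, 0.2697]
ee_rot: [[0.993, 0.119, -0.0], [0.119, -0.993, -0.0], [-0.0, 0.0, -1.0]]
contact_force: [-1.0, -0.1, -1.8]
opening: 0.0238
finger_force: 30.0
```

To row units: -65 mm is -0.065, -55 mm is -0.055.

Emit:
{"method": "apply_moves", "body": {
  "slide": [
    [0.001,0.004,-0.015],
    [0.001,0.004,-0.035],
    [0.001,0.004,-0.055],
    [0.001,0.004,-0.065],
    [0.001,0.004,-0.065]
  ],
  "spin": [0,0,0,0,0],
  "claw": [10,10,10,10,10]
}}

```text
time: 13.3
position: [0.499, 0.1271, 0.2017]
ee_rot: [[0.994, 0.114, -0.005], [0.114, -0.994, -0.001], [-0.005, 0.001, -1.0]]
contact_force: [0.4, -1.3, -1.7]
opening: 0.0241
finger_force: 30.0
```

Emit:
{"method": "apply_moves", "body": {
  "slide": [
    [0,0,0],
    [0,0,0]
  ],
  "spin": [0,0],
  "claw": [10,10]
}}

```text
time: 13.5
position: [0.5009, 0.1282, 0.2056]
ee_rot: [[0.993, 0.115, 0.002], [0.115, -0.993, 0.0], [0.002, 0.0, -1.0]]
contact_force: [-0.3, -0.2, -0.6]
opening: 0.0241
finger_force: 30.0
```

```bash
python3 - <<'E'
from model import *
s=telemetry.sense();p=s['position'];print(p,s['contact_force'],s['wrist_torque'])
grab('top');grab('scene')
dc=np.array([[*cw(.005+.012*np.cos(a),.028+.012*np.sin(a)),.086] for a in np.linspace(0,6.283,20)])
tip=p-[0,0,.1034]; 
L=[dc,np.array([tip,p]),np.array([[*cw(.005,.028),.086],tip])]
L+=[np.array([p+[.004*np.cos(a),.004*np.sin(a),-.1034] for a in np.linspace(0,6.283,12)])]
im=np.zeros((600,800,3),np.uint8)
im[:560,:400]=draw('scene',[],(250,230,300,300),8,''); im[:560,400:]=draw('scene',L,(250,230,300,300),8,'')
cv2.imwrite('pics/t1.png',im)
E
```

```text
[0.50089155 0.12822639 0.20562622] [-0.30170221 -0.20956466 -0.60639879] [ 0.05948072 -0.0071543   0.03208669]
```

View pics/t1.png

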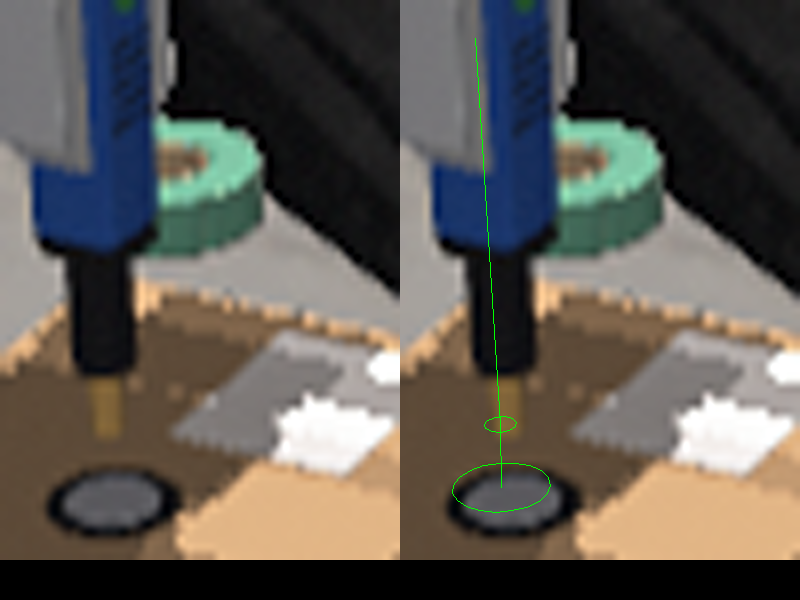

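The picture shows the brass tip's end at (107,438), directly above the disc's centre at (113,500), with about 16 mm left. I'll lower it slowly.

To row units: -12 mm is -0.012, -10 mm is -0.01.

Emit:
{"method": "apply_moves", "body": {
  "slide": [
    [0,0.001,-0.004],
    [-0.0005,0.002,-0.007],
    [-0.0005,0.002,-0.01],
    [-0.0005,0.002,-0.012],
    [-0.0005,0.002,-0.012]
  ],
  "spin": [0,0,0,0,0],
  "claw": [10,10,10,10,10]
}}

```text
time: 14.1
position: [0.4994, 0.1305, 0.1917]
ee_rot: [[0.993, 0.116, -0.001], [0.116, -0.993, -0.0], [-0.001, 0.0, -1.0]]
contact_force: [-0.8, 0.1, -1.7]
opening: 0.0238
finger_force: 30.0
```

To row units: -4 mm is -0.004, -3 mm is -0.003.

Emit:
{"method": "apply_moves", "body": {
  "slide": [
    [0,0,-0.001],
    [0,0,-0.002],
    [0,0,-0.003],
    [0,0,-0.004],
    [0,0,-0.004]
  ],
  "spin": [0,0,0,0,0],
  "claw": [10,10,10,10,10]
}}

```text
time: 14.6
position: [0.4998, 0.1305, 0.1886]
ee_rot: [[0.993, 0.115, 0.0], [0.115, -0.993, -0.0], [0.0, 0.0, -1.0]]
contact_force: [-0.9, -0.0, -0.2]
opening: 0.0238
finger_force: 30.0
```

To row units: -2 mm is -0.002, -1.5 mm is -0.0015.

Emit:
{"method": "apply_moves", "body": {
  "slide": [
    [0,0,-0.0005],
    [0,0,-0.001],
    [0,0,-0.0015],
    [0,0,-0.002],
    [0,0,-0.002]
  ],
  "spin": [0,0,0,0,0],
  "claw": [10,10,10,10,10]
}}

```text
time: 15.1
position: [0.4998, 0.1305, 0.1865]
ee_rot: [[0.993, 0.116, 0.0], [0.116, -0.993, -0.0], [0.0, 0.0, -1.0]]
contact_force: [-0.7, 0.4, 1.4]
opening: 0.0239
finger_force: 30.0
```

Emit:
{"method": "apply_moves", "body": {
  "slide": [
    [0,0,0],
    [0,0,0],
    [0,0,0]
  ],
  "spin": [0,0,0],
  "claw": [10,10,10]
}}

```text
time: 15.4
position: [0.4998, 0.1305, 0.1865]
ee_rot: [[0.993, 0.116, 0.0], [0.116, -0.993, -0.0], [0.0, 0.0, -1.0]]
contact_force: [-0.1, -0.1, 0.7]
opening: 0.0238
finger_force: 30.0
```

To row units: -1 mm is -0.001, -0.5 mm is -0.0005.

Emit:
{"method": "apply_moves", "body": {
  "slide": [
    [0,0,-0.0005],
    [0,0,-0.001],
    [0,0,-0.001],
    [0,0,-0.001],
    [0,0,-0.001]
  ],
  "spin": [0,0,0,0,0],
  "claw": [10,10,10,10,10]
}}

```text
time: 15.9
position: [0.4998, 0.1305, 0.1854]
ee_rot: [[0.993, 0.116, 0.0], [0.116, -0.993, -0.0], [0.0, 0.0, -1.0]]
contact_force: [-0.1, -0.1, 2.0]
opening: 0.024
finger_force: 30.0
```

```bash
python3 - <<'E'
from model import *
F=[];p=[]
for i in range(20):
    grab('scene'); s=telemetry.sense(); F.append(s['contact_force']);p.append(s['position'])
print(np.mean(F,0),np.std(F,0),np.mean(p,0))
d=grab('top')
im=np.zeros((600,800,3),np.uint8); im[:560,:400]=draw('scene',[],(250,230,300,300),8,''); im[:400,400:]=draw('top',[],(200,205,300,305),4,'')
cv2.imwrite('pics/e1.png',im)
E
```

```text
[0.12529259 0.16801364 1.99798279] [0.5063947  0.56958408 0.61545174] [0.49978238 0.13052722 0.18538421]
```

View pics/e1.png

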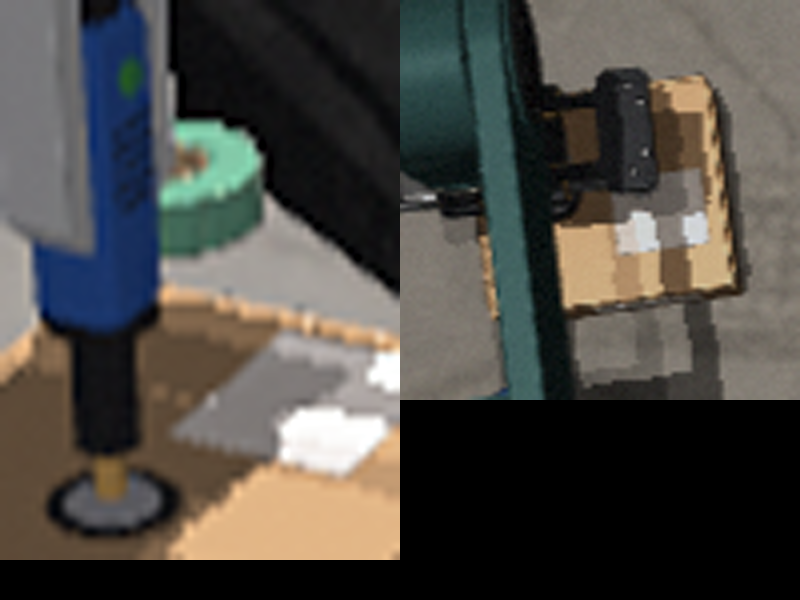

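The picture shows the tip seated at the disc's centre (110,500), partly pressed in. The measured 2.0 N plus about 1 N of wand weight gives roughly 3 N, so I'm handing the job in.

```bash
python3 -c "
from rig import order
print(order.sign_off())"
```

```text
the job is handed in; nothing more can be done
None
```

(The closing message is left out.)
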